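# Open the combination padlock and hold it up

### The arm

A 6-joint arm with a two-finger parallel gripper is mounted at the origin on the work surface. World frame = base frame: x ahead of the robot, y to its left, z up, the work surface at z = 0. Lengths are in mm, angles in rad, forces in N, time in s.
With the tool pointing down it reaches from about 350 to 875 mm from the base axis. Payload 4.2 kg.
Tool frame: the origin (TCP) lies at the very end of the fingers, on their centre line; the grasp point (between the pads) lies 19 mm behind it (arm.pinch_z is the distance from the TCP to the grasp point, in mm); x points along the fingers, y is the direction in which the jaws open and shut, and the axes are right-handed (so a half turn about x gives the same grasp; the last joint's range is limited). The gripper opens to 85 mm and grips with 20 to 120 N. Pads are 22 mm wide; open, the fingers measure 114 mm over their backs; the gripper's body (76 mm by 85 mm) begins 54 mm behind the grasp point. The pads swing forward as they close: fully open they stand 13 mm farther back than shut.
Start: joints at [-0.968, 0.385, 0.008, 0, -1.194, -0.259], TCP at [210.682, -588.398, 231.312] pointing down, gripper open.
Joint ranges: [-3.14, 3.14], [-1.21, 2.06], [-1.07, 1.41], [-3.16, 2.05], [-2.99, -0.16], [-3.1, 3.1]. Speed limits (rad/s): [2.79, 2.79, 3.14, 3.14, 3.14, 3.14].

### API

Orientations are given as a unit quaternion [x, y, z, w].
In Python, from bench import arm gives the robot as it stands.
- The arm moves only by the tool drive_tool, never from a script. Its argument "motion" is a list of rows, each a list of 4 numbers: the shift along the tool's x, y, z in mm, then the turn about the tool's x in degrees. In form: [[dx, dy, dz, spin], ...]. A call has 1 to 10 rows; each row shifts and turns the commanded pose from where the row before left it, along the tool's axes as they then stand; what a row does not reach is not made up. A row lasts 1/12 s, in which the tool goes at most 41.7 mm and 7.16 degrees, less where a joint would pass 70% of its speed; a pose out of reach is approached as far as the arm can. A call with a gripper value outside its range is refused whole. "grip" is the finger opening in mm, from 0 to 85.4, set as the call begins (left out, the last holds). The fingers move at their own pace and stop on an object; the grip force is fixed at half the most. Time passes only in rows, so rows that do not move let the fingers close. It gives the time, the measured TCP pose, the force and the opening at its end, in the units of the state.
- arm.read_state(): the state, without advancing time (a new reading comes with each control period).
- arm.get_image(name): name is "scene" or "top"; returns the picture (480x640x3 uint8, red, green, blue); there is no depth.
- arm.calibration(name): a dict with "K" (3x3 intrinsics, pixels), "eye" and "attitude" of the camera in the world. Camera axes: x right, y up, looking along -z (the intrinsics and any distortion apply to the point x, -y, -z); pixel columns grow to the right and rows downward; lengths in mm; the calibration is good to about 2 mm. A picture is of the moment at which its call begins. calibration takes no time and is no camera call.
- arm.job_done(): hands the job in, once; it reports no verdict.
The state is a dict: "clock": time; "joints": joint angles; "joint_vel": joint speeds; "joint_efforts": joint torques, N m; "position": TCP position; "ee_rot": TCP orientation; "contact_force": force on the tool from outside, world axes, zero at the start; "wrist_torque": the same for the moment, N m; "gripper_width": finger opening in mm.
Only numpy, scipy, OpenCV 4.12 (cv2) and the standard library are available. Lean on these libraries where they do the work, as an engineer would, in place of code of your own. Each camera call takes 0.05 s, during which the arm holds its last target. There are 200 camera calls.

### The job

Open the brass combination padlock that lies in the steel cradle: turn its dial clockwise (seen from above), notch by notch, until the pointed nose of the dial's grip clicks into the notch that points straight at the shackle, then pull the shackle out as far as it goes. Then lift the opened padlock straight up, dial side still facing up, until it is at least 12 cm above the bench, and finish while holding it there over its cradle, still and gripped, with nothing but the gripper touching it. Leave the shackle open and do not disturb the other things on the bench.

Things in the scene. Friction and masses are not known exactly. Their poses are not given: they have to be found in the camera images.
- cradle: Dark steel block fixed to the bench, 75 (x) x 73 x 20 mm high, flange 60 x 150 x 6. The padlock lies in a pocket on top (1.5 mm play), free to lift straight up. Walls 5 mm thick, 12-14 mm high at back and sides; at the front (-x) only a middle piece (x -37.5 to -32.5), 28 mm wide, 16 high, between the shackle's legs. Origin: centre of underside, on the bench. -x faces the robot within 30 deg.
- lock: Combination padlock, loose, about 0.5 kg, face up in the cradle. Brass body 62 (x) x 60 (y) x 26 mm thick. Origin: centre of its underside, 20 mm above the bench at the start; z up out of the dial face. Shackle on the -x side, towards the robot, overhanging the cradle's front. A brass pip on the face's -x edge marks where the nose must point. The pocket takes the pull on the shackle.
- dial (a joint): Dial angle, rad, about the lock's z, counter-clockwise from above. At 0 the nose points to -x, at the shackle; at q it points there turned by q about z. A sprung click every 30 deg (0.524 rad, 0 included); about 0.06 N m to turn past one; let go near a notch it settles into it. Starts between 0.9 and 2.2, range -0.4 to 2.7. Only notch 0 (within 0.09) frees the shackle, which when out blocks it.
- dial_grip (a point): On the dial's axis, 45 mm above the padlock's underside, inside the bar grip, 11 mm below its top. The dial: steel disc 44 mm across, its top 30 mm above the underside, with an upright black bar 12 mm thick, 30 mm long, from 30 to 56 mm above the underside; low pointed nose with a white line at one end. Axes turn with the dial: -x along the bar to the nose, y across the bar, z up.
- shackle (a joint): Shackle's travel out of the padlock's body, in m, along the padlock's -x: 0 shut, 0.018 fully open (end stop). Locked it gives about 2 mm; unlocked it slides with about 4 N friction and stays where it is left.
- shackle_bar (a point): Centre of the shackle's cross bar, moves with it: when shut 80 mm in front (-x) of the padlock's centre, 13 mm above its underside (33 mm above the bench). Round steel bar 9 mm thick, straight for 26 mm along the padlock's y; legs at y -22 and +22 mm. Free inside the bow: 35 mm between the legs, 38 mm from cross bar to the cradle's front. Axes as the padlock's.
- key_padlock: Bystander: small steel padlock with a keyhole and no dial, 36 by 46 by 20 mm, lying near the cradle. Origin at the centre of its underside.
- dolly: Bystander: round dark steel hand dolly, 60 mm diameter, 40 mm high, standing near the cradle. Origin at the centre of its underside.
- screwdriver: Bystander: screwdriver 160 mm long, lying near the cradle. Origin under its middle.
- hammer: Bystander: hammer 290 mm long, lying on the right of the bench. Origin under its middle.
- spanner: Bystander: spanner 200 mm long, lying on the right of the bench. Origin under its middle.
- mallet: Bystander: rubber mallet with wooden handle, 270 mm long, lying on the left of the bench. Origin on the bench under its handle.
- grease_can: Bystander: metal can of 70 mm diameter, 100 mm high, standing at the left of the bench. Origin at the centre of its underside.
Not all that is in view belongs to the job. Leave any turquoise look-alike of the lock alone. Of the things that look like the cradle, the smaller one is meant.

How it is judged:
By the outcome, as a careful person would: the job done as asked, in the order asked, and still so for the second after the job is handed in, while the arm keeps its last pose, push and grip.
It also fails if it takes over 67 s, if anything falls off the work surface, if the arm or the gripper's body presses on something with over 40 N, if the wrist force passes 120 N, or if a joint passes its speed limit or range.

## Working session

There is one attempt and no reset: what is moved stays moved. The work goes in short steps, Python scripts to look and compute and a tool call to move; the robot and the scene stay as the last step left them, time stands still between calls to the robot, and variables do not carry over. Pictures are saved under pics/ and viewed, about 8 in all and at most 12, crops included, and the job is handed in when it is done.

Besides the shell and the picture viewer there is one more tool, called after "Emit:" as name(argument=value, ...) on one line, values as JSON. drive_tool: Moves the arm, as the interface text tells. Its arguments: {"type":"object","properties":{"motion":{"type":"array"},"grip":{"type":"number"}},"required":["motion"]}

```bash
mkdir -p pics; ls; python3 - <<'E'
from bench import arm
import cv2
for n in("top","scene"):
    cv2.imwrite(f"pics/{n}0.png",arm.get_image(n)[:,:,::-1]); c=arm.calibration(n); print(n,c)
print(arm.read_state(), arm.pinch_z)
E
```

```text
pics
top {'K': array([[491.85246761,   0.        , 319.71345779],
       [  0.        , 491.85246761, 245.44488708],
       [  0.        ,   0.        ,   1.        ]]), 'eye': array([ 416.08799192,  -55.85007756, 1139.25135829]), 'attitude': array([ 0.046731  , -0.02756793, -0.7048593 ,  0.70726911])}
scene {'K': array([[468.53787431,   0.        , 315.97499155],
       [  0.        , 468.53787431, 241.85056403],
       [  0.        ,   0.        ,   1.        ]]), 'eye': array([ 994.31767128, -594.07154654, 1183.82647498]), 'attitude': array([0.26417127, 0.09237782, 0.3300474 , 0.90152571])}
{'clock': 0.1, 'joints': array([-9.68392870e-01,  3.85473268e-01,  6.77871251e-03, -4.33049108e-04,
       -1.19400952e+00, -2.58600725e-01]), 'joint_vel': array([ 0.00037275, -0.0019996 ,  0.00362775,  0.00127919,  0.00017109,
       -0.00126619]), 'joint_efforts': array([-7.78420635e-04, -3.93317878e+01,  1.88928276e+01,  4.19797495e+00,
       -2.59228080e-03,  5.01222274e-06]), 'position': array([ 210.51121851, -587.93139242,  230.34147435]), 'ee_rot': array([-0.12022682,  0.69684643,  0.1215715 ,  0.69654212]), 'contact_force': array([-0.23846154,  0.23095856,  0.23287157]), 'wrist_torque': array([-0.00099353,  0.03058434, -0.01998284]), 'gripper_width': 85.56969373844512} 18.700000000000003
```

View pics/top0.png

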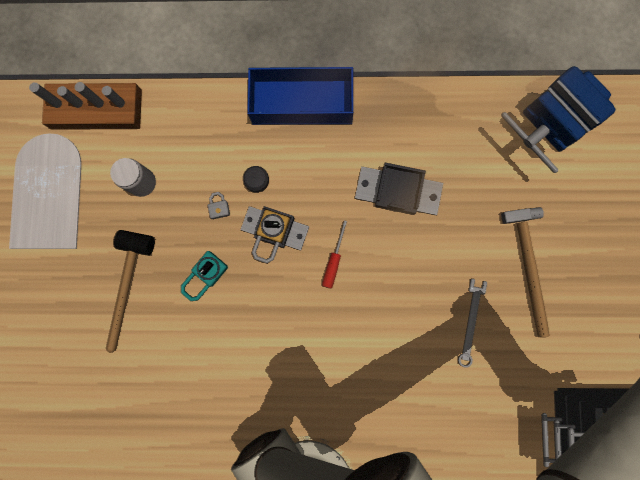

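View pics/scene0.png

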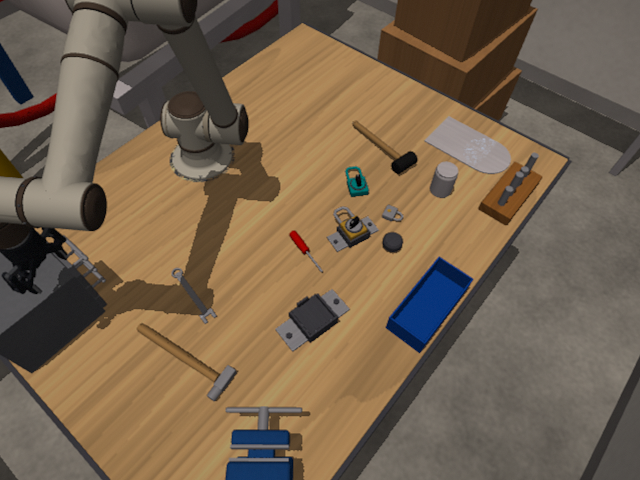

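The top view shows the brass lock at about (273,228) with its shackle towards (264,258). The key padlock is at (218,206), the dolly at (256,179), the screwdriver at (335,255) and the turquoise look-alike at (207,272). The scene view shows the lock at about (350,228). Next I zoom in on both.

```bash
cat > h.py <<'E'
from bench import arm
import numpy as np, cv2
from scipy.spatial.transform import Rotation as R
def ray(n,u,v):
    c=arm.calibration(n);K=c["K"]
    d=np.array([(u-K[0,2])/K[0,0],-(v-K[1,2])/K[1,1],-1.])
    return c["eye"],R.from_quat(c["attitude"]).apply(d)
def onz(n,u,v,z):
    e,d=ray(n,u,v); return e+d*(z-e[2])/d[2]
def proj(n,p):
    c=arm.calibration(n);K=c["K"]
    q=R.from_quat(c["attitude"]).inv().apply(np.atleast_2d(p)-c["eye"])
    return np.c_[K[0,2]+K[0,0]*q[:,0]/-q[:,2],K[1,2]+K[1,1]*q[:,1]/q[:,2]]
def two(a,b):
    (e,d),(f,g)=ray("top",*a),ray("scene",*b)
    s=np.linalg.lstsq(np.c_[d,-g],f-e,rcond=None)[0]
    p,q=e+s[0]*d,f+s[1]*g
    return (p+q)/2,np.linalg.norm(p-q)
def crop(n,img,u0,v0,w,h,k):
    return cv2.resize(img[v0:v0+h,u0:u0+w],None,fx=k,fy=k,interpolation=cv2.INTER_CUBIC)
E
python3 - <<'E'
from h import *
t=cv2.imread("pics/top0.png");s=cv2.imread("pics/scene0.png")
a=crop("top",t,232,195,80,75,8);b=crop("scene",s,315,195,75,60,8)
cv2.imwrite("pics/c1.png",crop("t",t,232,195,80,75,8)); 
b=cv2.resize(b,(600,480)); 
cv2.imwrite("pics/c2.png",b)
# brass mask
for n,im,(u,v,w,h) in(("top",t,(232,195,80,75)),("scene",s,(315,195,75,60))):
    c=im[v:v+h,u:u+w];hsv=cv2.cvtColor(c,cv2.COLOR_BGR2HSV)
    print(n,hsv[h//2,::4].tolist())
E
```

```text
top [[17, 121, 171], [17, 122, 172], [16, 119, 170], [16, 122, 172], [18, 36, 107], [10, 11, 136], [15, 112, 50], [18, 163, 166], [173, 14, 73], [19, 15, 134], [15, 15, 139], [30, 10, 133], [0, 10, 53], [17, 163, 89], [45, 18, 29], [12, 19, 135], [15, 11, 134], [17, 13, 136], [9, 13, 138], [16, 117, 164]]
scene [[16, 125, 169], [16, 127, 161], [16, 127, 169], [16, 128, 164], [16, 127, 161], [16, 128, 163], [13, 75, 61], [20, 200, 157], [158, 9, 116], [0, 0, 0], [150, 12, 21], [165, 9, 119], [19, 174, 123], [160, 6, 118], [160, 9, 82], [13, 72, 127], [16, 128, 169], [16, 128, 158], [16, 126, 150]]
```

View pics/c1.png

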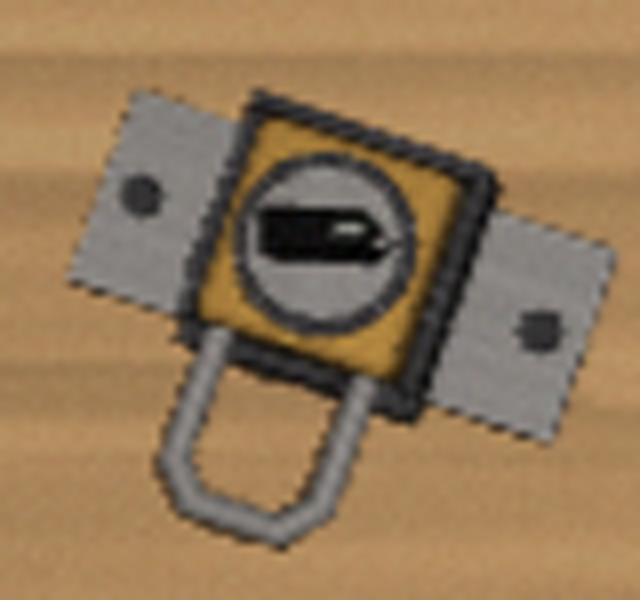

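View pics/c2.png

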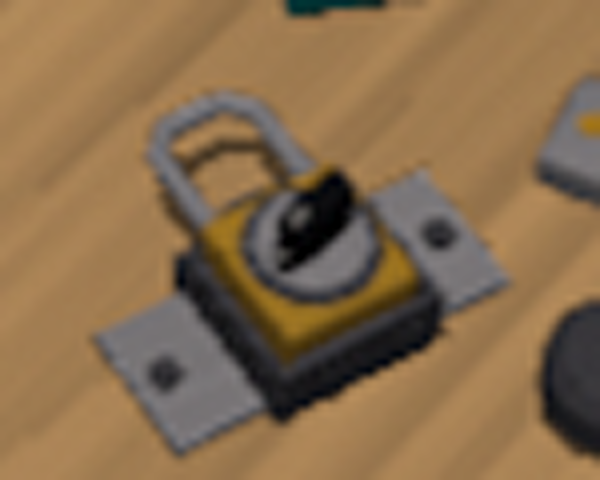

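The top crop shows the disc at crop (325,243), the nose to the right at (390,243), the flange holes at (141,195) and (540,331), and the bow's bottom at about (232,522). In the scene crop (8x) the holes are at (440,235) and (165,374) and the disc centre is at about (311,243).

```bash
python3 - <<'E'
from h import *
T=lambda x,y:((x+.5)/8-.5+232,(y+.5)/8-.5+195)
S=lambda x,y:((x+.5)/8-.5+315,(y+.5)/8-.5+195)
np.set_printoptions(precision=1,suppress=True)
h1=onz("top",*T(141,195),6);h2=onz("top",*T(540,331),6)
g1=onz("scene",*S(440,235),6);g2=onz("scene",*S(165,374),6)
print("holes top",h1,h2,"scene",g1,g2, "mid",(h1+h2)/2,(g1+g2)/2)
for a,b in((h1,h2),(g1,g2)):
    d=a-b; print("yaw",np.degrees(np.arctan2(-d[0],d[1])),np.linalg.norm(d))
print("tri holes",two(T(141,195),S(440,235)),two(T(540,331),S(165,374)))
# masks subpixel: brass body & disc
print("disc",onz("top",*T(325,243),50),onz("scene",*S(311,243),50),two(T(325,243),S(311,243)))
print("bow",onz("top",*T(232,520),33))
for p in [(262,208),(258,255),(366,208),(370,262),(395,243)]: print("bar",p,onz("top",*T(*p),76 if p[0]<380 else 55))
# brass/hsv region in the top image
t=cv2.imread("pics/top0.png")[195:270,232:312];hsv=cv2.cvtColor(t,cv2.COLOR_BGR2HSV)
m=cv2.inRange(hsv,(14,145,60),(30,255,255));m=cv2.morphologyEx(m,cv2.MORPH_CLOSE,np.ones((3,3)))
c=max(cv2.findContours(m,0,1)[0],key=cv2.contourArea);r=cv2.minAreaRect(c);print(r)
bx=cv2.boxPoints(r)+[232,195];w=np.array([onz("top",*q,46) for q in bx]);print(w,w.mean(0),np.linalg.norm(np.diff(w,axis=0),axis=1))
d=w[1]-w[0];print(np.degrees(np.arctan2(d[1],d[0])))
# thin-gray shackle
E
```

```text
holes top [597.7 140.6   6. ] [557.8  23.3   6. ] scene [601.2 141.8   6. ] [560.6  24.6   6. ] mid [577.7  82.    6. ] [580.9  83.2   6. ]
yaw -18.797685357895066 123.86448967724597
yaw -19.091540506542856 124.09715534725918
tri holes (array([599.3, 142.3,   3. ]), np.float64(3.2097938230108807)) (array([559. ,  24.5,   4. ]), np.float64(2.8117228285969285))
disc [577.   80.9  50. ] [581.9  80.7  50. ] (array([578.9,  82.7,  44.4]), np.float64(3.108566402687135))
bow [500.4 108.2  33. ]
bar (262, 208) [582.9  95.1  76. ]
bar (258, 255) [569.9  96.   76. ]
bar (366, 208) [582.9  66.5  76. ]
bar (370, 262) [568.   65.2  76. ]
bar (395, 243) [576.3  60.7  55. ]
((40.849998474121094, 30.450000762939453), (26.56313133239746, 26.879358291625977), 18.434946060180664)
[[557.  117.6  46. ]
 [615.2  99.4  46. ]
 [596.   42.1  46. ]
 [538.1  60.5  46. ]] [576.6  79.9  46. ] [60.9 60.4 60.7]
-17.398283654105107
```

Both cameras agree on the lock: axis at about (579,82), yaw about -18.8°, bow at about (502,108), and nose at q of about 107°. The sizes also fit: body 61 mm, and bow 80 mm from the centre. Now I move over it.

Emit:
drive_tool(motion=[[4,25.3,28.6,0],[4,25.3,28.6,0],[4,25.3,28.6,0],[4,25.3,28.6,0],[4,25.3,28.6,0],[4,25.3,28.6,0],[4,25.3,28.6,0],[4,25.3,28.6,0],[4,25.3,28.6,0],[4,25.3,28.6,0]], grip=60)

```text
clock: 0.93
position: [394.9, -252.0, 191.0]
ee_rot: [-0.121, 0.697, 0.121, 0.697]
contact_force: [0.6, -1.4, 0.1]
gripper_width: 60.1
```

Emit:
drive_tool(motion=[[4,25.3,28.6,0],[4,25.3,28.6,0],[4,25.3,28.6,0],[4,25.3,28.6,0],[4,25.3,28.6,0],[4,25.3,28.6,0],[4,25.3,28.6,0],[4,25.3,28.6,0],[4,25.3,28.6,0],[4,25.3,28.6,0]])

```text
clock: 1.77
position: [578.9, 82.6, 150.7]
ee_rot: [-0.121, 0.697, 0.121, 0.696]
contact_force: [0.6, -0.8, -0.4]
gripper_width: 60.2
```

Emit:
drive_tool(motion=[[0,0,0,-7],[0,0,0,-7],[0,0,0,-7],[0,0,0,-7],[0,0,0,-7],[0,0,0,-7],[0,0,0,-7],[0,0,0,-7],[0,0,0,-7],[0,0,0,-7]])

```text
clock: 2.6
position: [578.3, 80.7, 150.8]
ee_rot: [-0.5, 0.5, 0.5, 0.5]
contact_force: [-0.8, 0.7, -0.2]
gripper_width: 60.2
```

```bash
cat >> h.py <<'E'
def st(goal=None):
    s=arm.read_state();M=R.from_quat(s["ee_rot"]).as_matrix()
    np.set_printoptions(precision=2,suppress=True)
    print("t",round(s["clock"],2),"pos",s["position"],"yaw",round(np.degrees(np.arctan2(M[1,1],M[0,1])),2),"down",M[:,0],"F",s["contact_force"],"Ftool",M.T@s["contact_force"],"T",s["wrist_torque"],"w",round(s["gripper_width"],1),"j6",s["joints"][5])
    if goal is not None: print("delta tool",M.T@(np.array(goal)-s["position"]))
E
python3 - <<'E'
from h import *
st([579,82,53])
t=arm.get_image("top");s=arm.get_image("scene")
p=arm.read_state()["position"]
print(proj("top",p),proj("scene",p))
a=crop("t",t,232,180,100,100,4);b=crop("s",s,310,160,100,100,4)
cv2.imwrite("pics/d1.png",np.hstack([a,b])[:,:,::-1])
E
```

```text
t 2.6 pos [578.3   80.71 150.8 ] yaw -179.96 down [-0. -0. -1.] F [-0.77  0.68 -0.22] Ftool [0.22 0.77 0.68] T [-0.02 -0.05 -0.04] w 60.2 j6 -0.4149969577705992
delta tool [97.8  -0.81  1.31]
[[266.21 217.08]] [[355.15 203.51]]
```

View pics/d1.png

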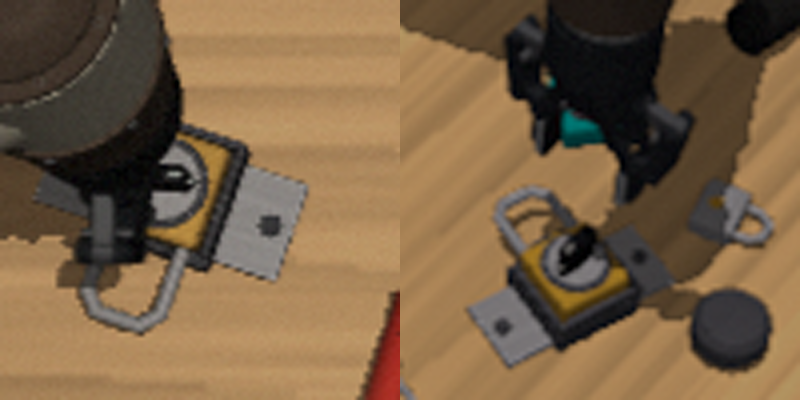

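The scene view shows the fingertips straddling the lock, with their mid-point at about (356,202) against (355,203) predicted, so camera and arm agree. Now I descend and close on the bar.

Emit:
drive_tool(motion=[[16,-0.4,0.6,0],[16,-0.4,0.6,0],[16,0,0,0],[16,0,0,0],[14,0,0,0],[12,0,0,0],[5,0,0,0],[0,0,0,0]], grip=45)

```text
clock: 3.37
position: [578.5, 81.6, 54.8]
ee_rot: [-0.498, 0.503, 0.499, 0.501]
contact_force: [-0.1, 0.6, -0.5]
gripper_width: 45.3
```

Emit:
drive_tool(motion=[[0,0,0,0],[0,0,0,0],[0,0,0,0],[0,0,0,0],[0,0,0,0],[0,0,0,0]], grip=8)

```text
clock: 3.87
position: [579.8, 82.1, 57.4]
ee_rot: [-0.499, 0.501, 0.498, 0.502]
contact_force: [-1.9, -0.1, 5.5]
gripper_width: 10.6
```

```bash
python3 - <<'E'
from h import *
st([579,82,53])
E
```

```text
t 3.87 pos [579.77  82.09  57.39] yaw 179.7 down [ 0.  0. -1.] F [-1.85 -0.12  5.48] Ftool [-5.48  1.85 -0.13] T [ 0.05  0.64 -0.01] w 10.6 j6 -0.4225691237212386
delta tool [ 4.39  0.77 -0.09]
```

Emit:
drive_tool(motion=[[0,0,0,0],[0,0,0,0],[0,0,0,0],[0,0,0,0]])

```text
clock: 4.2
position: [579.8, 82.1, 57.4]
ee_rot: [-0.499, 0.501, 0.499, 0.502]
contact_force: [-1.3, -0.3, 6.0]
gripper_width: 10.5
```

```bash
python3 - <<'E'
from h import *
st([579,82,53])
t=arm.get_image("top");s=arm.get_image("scene")
a=crop("t",t,232,190,80,80,5);b=crop("s",s,315,190,80,80,5)
cv2.imwrite("pics/d2.png",np.hstack([a,b])[:,:,::-1])
E
```

```text
t 4.2 pos [579.78  82.08  57.4 ] yaw 179.71 down [ 0.  0. -1.] F [-1.27 -0.31  5.98] Ftool [-5.98  1.26 -0.32] T [ 0.    0.65 -0.02] w 10.5 j6 -0.4225143231695547
delta tool [ 4.4   0.79 -0.09]
```

View pics/d2.png

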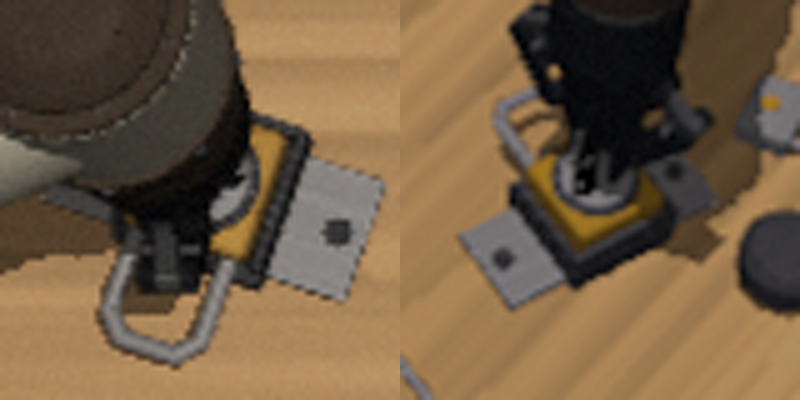

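The bar is between the pads, but the grasp is high: the grasp point is at bar-top height. I reopen, go 4 mm lower and close again.

Emit:
drive_tool(motion=[[0,0,0,0],[0,0,0,0],[2,0,0,0],[2,0,0,0],[0,0,0,0],[0,0,0,0]], grip=24)

```text
clock: 4.8
position: [579.3, 81.9, 51.8]
ee_rot: [-0.499, 0.502, 0.499, 0.501]
contact_force: [0.5, 1.0, 0.0]
gripper_width: 24.2
```

Emit:
drive_tool(motion=[[0,0,0,0],[0,0,0,0],[0,0,0,0],[0,0,0,0],[0,0,0,0]], grip=5)

```text
clock: 5.22
position: [579.7, 82.0, 52.3]
ee_rot: [-0.499, 0.501, 0.499, 0.501]
contact_force: [1.1, -0.3, -1.5]
gripper_width: 10.6
```

```bash
python3 - <<'E'
from h import *
st([579,82,53])
E
```

```text
t 5.22 pos [579.69  81.98  52.33] yaw 179.7 down [ 0.  0. -1.] F [ 1.14 -0.34 -1.49] Ftool [ 1.49 -1.14 -0.33] T [-0.13 -0.35 -0.02] w 10.6 j6 -0.42242394639697006
delta tool [-0.67  0.69  0.02]
```

Good grasp with negligible side force. Now I turn it clockwise in steps.

Emit:
drive_tool(motion=[[0,0,0,5],[0,0,0,5],[0,0,0,5],[0,0,0,5],[0,0,0,5],[0,0,0,5],[0,0,0,5],[0,0,0,0]])

```text
clock: 5.88
position: [579.1, 81.9, 52.3]
ee_rot: [-0.324, 0.629, 0.324, 0.628]
contact_force: [-0.8, -0.0, 0.2]
gripper_width: 10.9
```

```bash
python3 - <<'E'
from h import *
st()
E
```

```text
t 5.88 pos [579.15  81.87  52.31] yaw 144.6 down [-0. -0. -1.] F [-0.82 -0.02  0.15] Ftool [-0.15  0.66 -0.49] T [-0.12  0.08 -0.04] w 10.9 j6 -1.0347574670035646
```

Emit:
drive_tool(motion=[[0,0,0,5],[0,0,0,5],[0,0,0,5],[0,0,0,5],[0,0,0,5],[0,0,0,5],[0,0,0,5],[0,0,0,5],[0,0,0,0]])

```text
clock: 6.63
position: [579.3, 81.9, 52.3]
ee_rot: [-0.091, 0.701, 0.091, 0.701]
contact_force: [-0.2, 0.0, 1.0]
gripper_width: 10.9
```

Emit:
drive_tool(motion=[[0,0,0,5],[0,0,0,5],[0,0,0,5],[0,0,0,5],[0,0,0,5],[0,0,0,4.5],[0,0,0,4],[0,0,0,0],[0,0,0,0]])

```text
clock: 7.38
position: [579.2, 81.9, 52.3]
ee_rot: [0.114, 0.698, -0.114, 0.698]
contact_force: [-0.1, -0.7, -0.2]
gripper_width: 10.9
```

```bash
python3 - <<'E'
from h import *
st()
E
```

```text
t 7.38 pos [579.24  81.89  52.33] yaw 71.42 down [-0. -0. -1.] F [-0.11 -0.69 -0.23] Ftool [ 0.23 -0.69  0.12] T [-0.23  0.18 -0.05] w 10.9 j6 -2.312024373007355
```

Emit:
drive_tool(motion=[[0,0,0,0],[0,0,0,0],[-10,0,0,0],[-20,0,0,0],[-25,0,0,0],[-25,0,-20,0],[0,0,-30,0],[0,0,-30,0],[0,0,0,0]], grip=40)

```text
clock: 8.13
position: [499.4, 108.1, 133.4]
ee_rot: [0.115, 0.698, -0.115, 0.697]
contact_force: [-0.3, -1.1, -0.8]
gripper_width: 40.1
```

Emit:
drive_tool(motion=[[0,0,0,-7],[0,0,0,-7],[0,0,0,-7],[0,0,0,-7],[0,0,0,-7],[0,0,0,-7],[0,0,0,-7],[0,0,0,-7],[0,0,0,-7],[0,0,0,-7]])

```text
clock: 8.97
position: [504.1, 107.9, 133.1]
ee_rot: [-0.308, 0.636, 0.308, 0.637]
contact_force: [0.4, 0.1, 0.4]
gripper_width: 40.0
```

Emit:
drive_tool(motion=[[0,0,0,-7],[0,0,0,-7],[0,0,0,-6],[0,0,0,0],[0,0,0,0]])

```text
clock: 9.38
position: [504.0, 107.9, 132.9]
ee_rot: [-0.411, 0.575, 0.411, 0.576]
contact_force: [-0.8, -0.2, -0.1]
gripper_width: 40.1
```

```bash
python3 - <<'E'
from h import *
st([503.5,107.8,14])
t=arm.get_image("top");s=arm.get_image("scene")
a=crop("t",t,232,190,80,80,5);b=crop("s",s,315,180,80,80,5)
cv2.imwrite("pics/d3.png",np.hstack([a,b])[:,:,::-1])
p=arm.read_state()["position"];print(proj("scene",p))
E
```

```text
t 9.38 pos [504.04 107.92 132.9 ] yaw 161.09 down [ 0.  0. -1.] F [-0.81 -0.2  -0.12] Ftool [ 0.12  0.7  -0.45] T [-0.03  0.02 -0.05] w 40.1 j6 -0.8563758886439168
delta tool [118.9    0.56  -0.37]
[[339.85 188.16]]
```

View pics/d3.png

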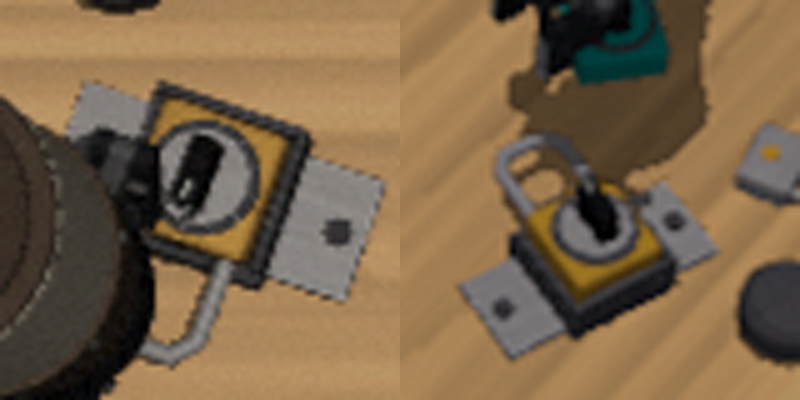

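The nose now points down-left in the top crop, at (180,210), towards the shackle and in line with the body's axis. Next I descend to straddle the cross bar.

Emit:
drive_tool(motion=[[18,0,0,0],[18,0,0,0],[18,0,0,0],[18,0,0,0],[12,0,0,0],[6,0,0,0],[0,0,0,0]])

```text
clock: 10.07
position: [503.0, 107.4, 41.1]
ee_rot: [-0.411, 0.576, 0.411, 0.574]
contact_force: [0.4, -0.1, -1.2]
gripper_width: 40.1
```

Emit:
drive_tool(motion=[[7,0,0,0],[7,0,0,0],[7,0,0,0],[6,0,0,0],[0,0,0,0],[0,0,0,0]])

```text
clock: 10.57
position: [503.6, 107.7, 15.0]
ee_rot: [-0.412, 0.575, 0.412, 0.575]
contact_force: [0.3, 1.1, 0.1]
gripper_width: 40.0
```

Emit:
drive_tool(motion=[[0,0,0,0],[0,0,0,0],[0,0,0,0],[0,0,0,0],[0,0,0,0],[0,0,0,0]], grip=3)

```text
clock: 11.07
position: [503.7, 107.8, 15.6]
ee_rot: [-0.412, 0.575, 0.412, 0.575]
contact_force: [-0.6, -0.7, 3.2]
gripper_width: 6.8
```

```bash
python3 - <<'E'
from h import *
st([503.5,107.8,14])
E
```

```text
t 11.07 pos [503.74 107.75  15.63] yaw 161.19 down [ 0.  0. -1.] F [-0.62 -0.73  3.24] Ftool [-3.24  0.35 -0.89] T [-0.15  0.23 -0.1 ] w 6.8 j6 -0.85454529107127
delta tool [ 1.63  0.25 -0.03]
```

The bar is gripped (width reads about 2 mm low, as it did on the dial). Now I pull along tool +y.

Emit:
drive_tool(motion=[[0,1,0,0],[0,2,0,0],[0,2,0,0],[0,2,0,0],[0,2,0,0],[0,2,0,0],[0,0,0,0]])

```text
clock: 11.65
position: [493.5, 111.8, 15.6]
ee_rot: [-0.412, 0.574, 0.412, 0.575]
contact_force: [2.9, -0.6, 2.5]
gripper_width: 6.5
```

```bash
python3 - <<'E'
from h import *
st([503.5,107.8,14])
E
```

```text
t 11.65 pos [493.52 111.81  15.61] yaw 161.23 down [ 0.  0. -1.] F [ 2.85 -0.59  2.52] Ftool [-2.52 -2.89  0.36] T [-0.24 -0.79 -0.06] w 6.5 j6 -0.8716991666827998
delta tool [  1.62 -10.74  -0.59]
```

Sliding freely at about 3–4 N, so it is unlocked. I continue to the end stop.

Emit:
drive_tool(motion=[[0,2,0,0],[0,2,0,0],[0,2,0,0],[0,2,0,0],[0,1,0,0],[0,1,0,0],[0,0,0,0],[0,0,0,0]])

```text
clock: 12.32
position: [485.1, 114.7, 15.7]
ee_rot: [-0.412, 0.574, 0.411, 0.576]
contact_force: [7.1, -3.4, 2.6]
gripper_width: 6.8
```

```bash
python3 - <<'E'
from h import *
st([503.5,107.8,14])
E
```

```text
t 12.32 pos [485.12 114.65  15.66] yaw 161.24 down [ 0.  0. -1.] F [ 7.05 -3.44  2.57] Ftool [-2.56 -7.79 -0.99] T [-1.03 -2.03 -0.05] w 6.8 j6 -0.8878430040233521
delta tool [  1.71 -19.61  -0.58]
```

Emit:
drive_tool(motion=[[0,1,0,0],[0,1,0,0],[0,1,0,0],[0,1,0,0],[0,0,0,0],[0,0,0,0]])

```text
clock: 12.82
position: [485.1, 115.3, 16.0]
ee_rot: [-0.413, 0.572, 0.411, 0.577]
contact_force: [20.5, -15.3, -5.6]
gripper_width: 6.8
```

```bash
python3 - <<'E'
from h import *
st([503.5,107.8,14])
E
```

```text
t 12.82 pos [485.05 115.32  16.  ] yaw 161.27 down [ 0.01  0.   -1.  ] F [ 20.48 -15.28  -5.63] Ftool [  5.79 -24.26  -7.92] T [-4.23 -5.8  -0.09] w 6.8 j6 -0.8947166514998555
delta tool [  2.15 -19.87  -1.21]
```

End stop confirmed: 24 N with no further travel, and about 19.8 mm total including the pocket's play. I back off the load, release, rise and return over the dial.

Emit:
drive_tool(motion=[[0,-2,0,0],[0,-2,0,0],[0,0,0,0]])

```text
clock: 13.07
position: [485.0, 114.4, 15.4]
ee_rot: [-0.412, 0.574, 0.411, 0.576]
contact_force: [9.4, -4.3, 0.4]
gripper_width: 6.6
```

Emit:
drive_tool(motion=[[0,0,0,0],[0,0,0,0],[0,0,0,0],[-10,0,0,0],[-20,0,0,0],[-25,0,0,0],[-25,0,0,0],[-15,0,0,0],[0,0,0,0]], grip=36)

```text
clock: 13.82
position: [484.6, 115.4, 113.1]
ee_rot: [-0.412, 0.573, 0.412, 0.576]
contact_force: [0.7, 0.2, 0.7]
gripper_width: 36.2
```

Emit:
drive_tool(motion=[[0,0,0,7],[0,0,0,7],[0,0,0,7],[0,0,0,7],[0,0,0,7],[0,0,0,7],[0,0,0,7],[0,0,0,7],[0,0,0,7],[0,0,0,7]])

```text
clock: 14.65
position: [482.1, 114.1, 108.7]
ee_rot: [-0.006, 0.709, 0.005, 0.706]
contact_force: [-0.1, -0.2, -0.7]
gripper_width: 36.1
```

Emit:
drive_tool(motion=[[0,0,0,7],[0,0,0,7],[0,0,0,6],[0,0,0,0],[0,0,0,0]])

```text
clock: 15.07
position: [482.6, 114.2, 109.2]
ee_rot: [0.114, 0.699, -0.115, 0.697]
contact_force: [0.7, -0.3, -0.8]
gripper_width: 35.5
```

```bash
python3 - <<'E'
from h import *
st([578.5,82.2,52])
t=arm.get_image("top");s=arm.get_image("scene")
a=crop("t",t,232,190,80,80,5);b=crop("s",s,315,180,80,80,5)
cv2.imwrite("pics/d4.png",np.hstack([a,b])[:,:,::-1])
E
```

```text
t 15.07 pos [482.62 114.18 109.18] yaw 71.35 down [-0. -0. -1.] F [ 0.75 -0.32 -0.79] Ftool [ 0.78 -0.07  0.81] T [ 0.04 -0.   -0.05] w 35.5 j6 -2.455874593086877
delta tool [ 56.94   0.48 101.2 ]
```

View pics/d4.png

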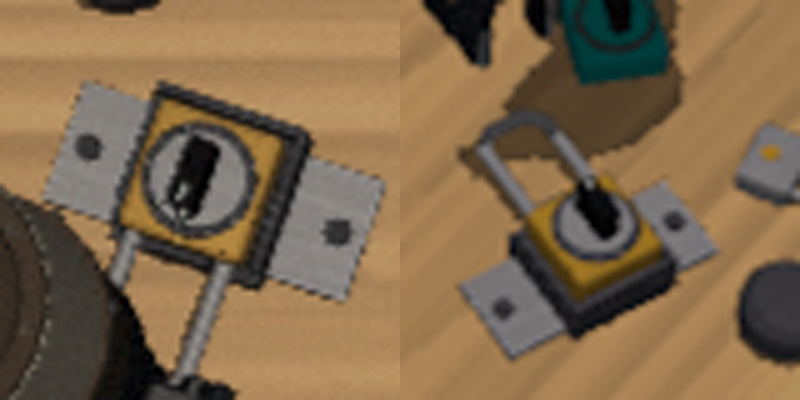

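The shackle is visibly out and the nose is at the notch. I return to the dial and grip.

Emit:
drive_tool(motion=[[0,0.5,20,0],[0,0,30,0],[0,0,30,0],[0,0,19,0],[10,0,0,0],[16,0,0,0],[16,0,0,0],[10,0,0,0],[5,0,0,0],[0,0,0,0]])

```text
clock: 16.0
position: [576.5, 82.9, 51.9]
ee_rot: [0.115, 0.699, -0.116, 0.697]
contact_force: [0.2, -0.6, 0.5]
gripper_width: 36.2
```

```bash
python3 - <<'E'
from h import *
st([578.5,82.2,52])
E
```

```text
t 16.0 pos [576.52  82.93  51.9 ] yaw 71.24 down [-0. -0. -1.] F [ 0.21 -0.59  0.45] Ftool [-0.45 -0.49  0.39] T [ 0.01 -0.01  0.01] w 36.2 j6 -2.3187369547552934
delta tool [-0.11 -0.05  2.11]
```

Emit:
drive_tool(motion=[[0,0,0,0],[0,0,0,0],[0,0,0,0],[0,0,0,0],[0,0,0,0],[0,0,0,0],[0,0,0,0]], grip=3)

```text
clock: 16.58
position: [578.3, 83.4, 54.3]
ee_rot: [0.116, 0.697, -0.115, 0.698]
contact_force: [-1.4, 0.7, 5.9]
gripper_width: 10.6
```

```bash
python3 - <<'E'
from h import *
st([578.5,82.2,52])
E
```

```text
t 16.58 pos [578.3   83.44  54.34] yaw 71.22 down [ 0.  0. -1.] F [-1.41  0.71  5.91] Ftool [-5.91  0.22 -1.55] T [ 0.36  0.45 -0.04] w 10.6 j6 -2.3191333875198277
delta tool [ 2.34 -1.11  0.59]
```

Emit:
drive_tool(motion=[[-2,0,0,0],[-2,0,0,0],[-3,0,0,0],[-4,0,0,0],[-5,0,0,0],[-6,0,0,0],[-8,0,0,0],[-5,0,0,0],[0,0,0,0],[0,0,0,0]])

```text
clock: 17.42
position: [577.4, 83.2, 88.9]
ee_rot: [0.116, 0.698, -0.115, 0.698]
contact_force: [0.1, 0.1, -6.5]
gripper_width: 11.1
```

```bash
python3 - <<'E'
from h import *
st()
E
```

```text
t 17.42 pos [577.43  83.24  88.86] yaw 71.19 down [ 0.  0. -1.] F [ 0.07  0.11 -6.51] Ftool [6.51 0.12 0.03] T [-0.02 -0.01  0.03] w 11.1 j6 -2.319131978756033
```

Lock freely suspended: 6.5 N vertical, no side force. I continue up.

Emit:
drive_tool(motion=[[-4,0,0,0],[-8,0,0,0],[-12,0,0,0],[-15,0,0,0],[-15,0,0,0],[-15,0,0,0],[-12,0,0,0],[-8,0,0,0],[-4,0,0,0],[-2,0,0,0]])

```text
clock: 18.25
position: [577.7, 83.1, 183.9]
ee_rot: [0.116, 0.697, -0.115, 0.698]
contact_force: [0.5, -0.4, -6.5]
gripper_width: 10.5
```

Emit:
drive_tool(motion=[[0,0,0,0],[0,0,0,0],[0,0,0,0],[0,0,0,0],[0,0,0,0],[0,0,0,0],[0,0,0,0],[0,0,0,0]])

```text
clock: 18.92
position: [577.7, 83.1, 183.2]
ee_rot: [0.115, 0.698, -0.116, 0.698]
contact_force: [0.2, -0.2, -6.3]
gripper_width: 10.5
```

```bash
python3 - <<'E'
from h import *
st()
t=arm.get_image("top");s=arm.get_image("scene")
a=crop("t",t,200,160,130,130,3);b=crop("s",s,300,120,130,130,3)
cv2.imwrite("pics/d5.png",np.hstack([a,b])[:,:,::-1])
E
```

```text
t 18.92 pos [577.72  83.09 183.22] yaw 71.2 down [-0. -0. -1.] F [ 0.18 -0.22 -6.34] Ftool [ 6.34 -0.15  0.24] T [-0.03 -0.02  0.01] w 10.5 j6 -2.319138961551338
```

View pics/d5.png

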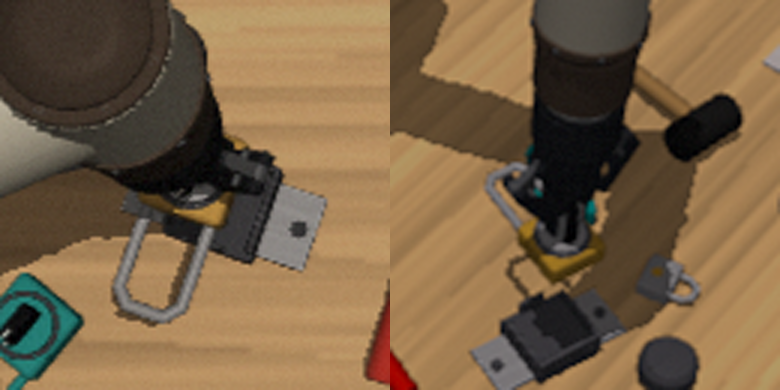

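The lock hangs level above its empty cradle with the shackle open, and the bystanders are where they were. Its underside is at about 149 mm. I hand it in.

```bash
python3 -c "
from bench import arm
arm.job_done(); print(arm.read_state()['clock'])"
```

```text
the job is handed in; nothing more can be done
the job is handed in; nothing more can be done
```

The padlock is open and I handed it in held still above its cradle, at about 19 s of the 67 s allowed.

- **Dial:** I gripped the bar and turned it clockwise about 108° to the notch facing the shackle. The picture after letting go showed the nose pointing at the shackle.
- **Shackle:** It slid at about 3–4 N and stopped dead at 24 N. That was 19.8 mm of tool travel, which I read as the 18 mm stroke plus play in the pocket.
- **Lift:** I gripped the dial bar again and raised the lock straight up. Its underside is about 149 mm above the bench, worked out from the tool height. The wrist carried a steady 6.3 N with almost no side force, so only the gripper was touching it.
- **Last picture:** The lock was level, dial up, with the shackle out over the empty cradle. The bystander items in view looked unmoved; I did not measure them.

**Checks that disagreed:**
- The two cameras differed by 3–4 mm in x on the lock's position, so I used their average. The low side forces on gripping bore that out.
- The gripper width read 1.5–2 mm less than the stated bar sizes on both grips.
- My first dial grip was too high, so I redid it 4 mm lower before turning.

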